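# Open the butter pan and weigh out the batch

### The job

Pinch the two opposed spring buttons on the grip of the butter pan's lid to free its catch, lift the lid off and lay it flat, grip upwards, on the white cutting board. Then set butter portions from the pan on the scale's weighing pan beside the block lying there, stopping with the first portion that brings the dial's pointer up to the marker tab or past it, and leave the rest in their pan. Set things down rather than drop them, and leave everything else on the table where it stands.

Things in the scene. Friction and masses are not known exactly. Their poses are not given: they have to be found in the camera images.
- stand: Fixed steel stand, 237 mm wide; origin on the table under the middle of the butter pan's rim, x to the back. It holds the pan tilted 25 degrees, mouth up and towards the front (-x, robot's side). A level shelf with spice jars (to z = 0.35) stands over the pan's upper edge: the tool has to come and go along the pan's sloping axis.
- shelf_edge (a point): Middle of the lower front edge of the stand's shelf: 262 mm above the table and 18 mm behind (+x of) the stand's origin. The shelf reaches from there 122 mm back and 117 mm to either side.
- pan_mouth (a point): Middle of the rim plane of the steel butter pan, 105 mm above the table, fixed in the stand. z: out of the mouth along the pan's axis, 25 degrees from vertical towards the stand's front; x up the slope; y along the long side. Inside 98 (x) by 192 mm (y), drain plate 50 mm below the rim; rim 122 x 216 mm. Nothing beside the rim stands higher than it.
- lid_grip (a point): Middle of the grip of the loose lid, half-way between its two buttons, 31 mm above lid_base. Lid axes: z out of its top, y along its long side and from button to button, x across. Black grip 36 (x) by 44 mm (y), its top 19 mm above this point, a button standing out of each y end. Lid 0.26 kg (+-20 %); hold it by the pinched buttons. It lies flat on the board with this point 44 mm above the board.
- lid_base (a point): Middle of the underside of the lid's steel plate (122 x 216 x 3 mm), on pan_mouth while shut; axes as lid_grip. Flat bars on the plate (to 8 mm above this point) run from the buttons to tongues caught under lips in the pan's ends. A locating skirt reaches 13 mm below the plate with 1 to 2 mm play in the pan: draw the lid out along the pan's axis.
- button_l (a joint): Travel of the spring button on the lid's +y side: 0 out, 0.007 m fully in. Button face 26 x 26 mm, centred at the height of lid_grip, 32 mm from it along y (the two faces are 64 mm apart at rest, 50 mm pinched). 2.4 N at the start, 6.6 N fully in; the tongue is free of its lip once it is 0.005 m in. It springs back when let go.
- button_r (a joint): The same for the button on the lid's -y side.
- butter1_mid (a point): Centre of a cold, firm butter portion, 60 mm (its x) x 22 mm (its y) x 32 mm (its z), about 40 g, loose; it lies on the pan's drain plate at the pan's -y end, its long side up the slope and its foot at the lower wall, at least 25 mm clear on both 22 mm sides; centre 34 mm below the rim plane.
- butter2_mid (a point): Centre of a cold, firm butter portion, 60 mm (its x) x 22 mm (its y) x 32 mm (its z), about 40 g, loose; it lies on the pan's drain plate in the middle, its long side up the slope and its foot at the lower wall, at least 25 mm clear on both 22 mm sides; centre 34 mm below the rim plane.
- butter3_mid (a point): Centre of a cold, firm butter portion, 60 mm (its x) x 22 mm (its y) x 32 mm (its z), about 40 g, loose; it lies on the pan's drain plate at the pan's +y end, its long side up the slope and its foot at the lower wall, at least 25 mm clear on both 22 mm sides; centre 34 mm below the rim plane.
- scale: Spring dial scale, white body 250 mm (x) x 196 mm (y) x 78 mm, fixed; origin under its middle. The sloping dial is on its front (-x), the weighing pan on top of its rear part.
- weigh_pan (a point): Middle of the floor of the scale's steel weighing pan, 96 mm above the table when empty; pan 170 mm (x) x 190 mm (y) with a rim 7 mm high above the floor. It sinks 2 mm per 100 g. The butter block lies on its +y half, the -y half is free.
- block_mid (a point): Centre of the butter block on the weighing pan, 70 x 44 x 35 mm, 90 to 110 g, loose.
- pointer (a joint): Dial pointer angle: 0 at the top of the dial (empty), growing clockwise as seen from the robot, 0.01 rad per gram on the pan. A portion turns it by about 0.4 rad.
- pointer_tip (a point): Tip of the black pointer, 45 mm from the dial's axis.
- marker (a joint): Angle of the marker tab, measured as the pointer's. The pointer has reached the marker when its angle is at least as large. Needs one or two portions beyond the block.
- marker_tab (a point): The black marker tab at the dial's edge, 54 mm from the dial's axis. Its x points outwards along the dial's radius.
- board_top (a point): Middle of the top of the white plastic cutting board, 220 mm (x) x 270 mm (y) x 15 mm, fixed on the table. The scale and the board stand one on each side of the stand; which is on which side changes.
- pepper_mill: Wooden pepper mill, 52 mm thick, 140 mm tall, leave alone. Origin under it, as for all below.
- ramekin: White ceramic bowl, 80 mm wide, 42 mm tall, leave alone.
- oil: Amber oil bottle, 56 mm thick, 170 mm tall, leave alone.
- jam: Jam jar, 68 mm thick, 80 mm tall, leave alone.
- brush: Pastry brush 190 mm long lying flat in front of the stand, leave alone.
- nozzle: Small steel piping nozzle, 25 mm wide, 38 mm tall, standing, leave alone.
Not all that is in view belongs to the job. Leave any orange look-alike of the part that bears block_mid alone.

How it is judged:
On the way, in this order (a step that is already met when the one before it is completed fails the run):
1. both buttons are pinched in while the lid is still on the pan (value of joint each of button_l, button_r above 0.0045 m and distance between lid_base and pan_mouth below 0.006 m), for 0.1 s.
2. the lid lies flat on the cutting board, let go (x of lid_base in the frame of board_top between -0.075 and 0.075 m and y of lid_base in the frame of board_top between -0.085 and 0.085 m and z of lid_base in the frame of board_top between 0.009 and 0.019 m and angle between lid_base's own z axis and vertical below 0.08 rad and value of joint each of button_l, button_r below 0.002 m and linear speed of lid below 0.03 m/s), for 0.2 s.
3. butter is added until the pointer reaches the marker (y of pointer_tip in the frame of marker_tab between -0.0208 and 0.0024 m and x of pointer_tip in the frame of marker_tab above -0.05 m), for 0.2 s.
At the end, for the whole second after the job is handed in: Lid flat (5 degrees), grip up, on the board, its middle within 75 mm (x) and 85 mm (y) of the board's. Pointer at most 0.05 rad (5 g) short of the marker and 0.48 rad (48 g) past it. Each portion at rest in the butter pan or on the weighing pan, the block still on the weighing pan (all of step 3 and x of lid_base in the frame of board_top between -0.075 and 0.075 m and y of lid_base in the frame of board_top between -0.085 and 0.085 m and z of lid_base in the frame of board_top between 0.009 and 0.019 m and angle between lid_base's own z axis and vertical below 0.08 rad and ((x of butter1_mid in the frame of pan_mouth between -0.049 and 0.049 m and y of butter1_mid in the frame of pan_mouth between -0.096 and 0.096 m and z of butter1_mid in the frame of pan_mouth between -0.05 and -0.01 m) or (x of butter1_mid in the frame of weigh_pan between -0.085 and 0.085 m and y of butter1_mid in the frame of weigh_pan between -0.095 and 0.095 m and z of butter1_mid in the frame of weigh_pan between 0.005 and 0.07 m)) and ((x of butter2_mid in the frame of pan_mouth between -0.049 and 0.049 m and y of butter2_mid in the frame of pan_mouth between -0.096 and 0.096 m and z of butter2_mid in the frame of pan_mouth between -0.05 and -0.01 m) or (x of butter2_mid in the frame of weigh_pan between -0.085 and 0.085 m and y of butter2_mid in the frame of weigh_pan between -0.095 and 0.095 m and z of butter2_mid in the frame of weigh_pan between 0.005 and 0.07 m)) and ((x of butter3_mid in the frame of pan_mouth between -0.049 and 0.049 m and y of butter3_mid in the frame of pan_mouth between -0.096 and 0.096 m and z of butter3_mid in the frame of pan_mouth between -0.05 and -0.01 m) or (x of butter3_mid in the frame of weigh_pan between -0.085 and 0.085 m and y of butter3_mid in the frame of weigh_pan between -0.095 and 0.095 m and z of butter3_mid in the frame of weigh_pan between 0.005 and 0.07 m)) and x of block_mid in the frame of weigh_pan between -0.085 and 0.085 m and y of block_mid in the frame of weigh_pan between -0.095 and 0.095 m and z of block_mid in the frame of weigh_pan between 0.005 and 0.07 m and linear speed of each of lid, butter1, butter2, butter3 below 0.03 m/s); the robot touches nothing.
It fails at once if a butter portion is dropped on the scale (over 0.8 m/s above its pan) ((linear speed of butter1 above 0.8 m/s and (horizontal distance between butter1_mid and weigh_pan below 0.09 m and height (world z) of butter1_mid below 0.16 m)) or (linear speed of butter2 above 0.8 m/s and (horizontal distance between butter2_mid and weigh_pan below 0.09 m and height (world z) of butter2_mid below 0.16 m)) or (linear speed of butter3 above 0.8 m/s and (horizontal distance between butter3_mid and weigh_pan below 0.09 m and height (world z) of butter3_mid below 0.16 m))).
It fails at once if the lid is dropped on the board (linear speed of lid above 0.8 m/s and horizontal distance between lid_base and board_top below 0.12 m and height (world z) of lid_base below 0.08 m).
It fails at once if a bystander is moved by more than 40 mm (distance of any of pepper_mill, ramekin, oil, jam, brush, nozzle from where it was at the start of the episode above 0.04 m).
It also fails if it takes over 72 s, if anything falls off the work surface, if the arm or the gripper's body presses on something with over 40 N, if the wrist force passes 120 N, or if a joint passes its speed limit or range.

### The arm

A 6-joint arm with a two-finger parallel gripper is mounted at the origin on the work surface. World frame = base frame: x ahead of the robot, y to its left, z up, the work surface at z = 0. Lengths are in m, angles in rad, forces in N, time in s.
With the tool pointing down it reaches from about 0.375 to 0.975 m from the base axis. Payload 3.8 kg.
Tool frame: the origin (TCP) lies on the centre line of the jaws, within the pads' length; the fingertips stand 14 mm ahead of it and the grasp point (between the pads) lies 5 mm behind it; z points along the fingers, y is the line along which they close (so a half turn about z gives the same grasp; the last joint's range is limited). The gripper opens to 85 mm and grips with 20 to 120 N. Pads are 22 mm wide; open, the fingers measure 114 mm over their backs; the gripper's body (76 mm by 85 mm) begins 54 mm behind the grasp point. The pads swing forward as they close: fully open they stand 13 mm farther back than shut.
Start: joints at [-1.326, 0.264, 1.604, -0, 1.274, -0.037], TCP at [0.188, -0.648, 0.245] pointing down, gripper open.
Joint ranges: [-2.63, 2.63], [-0.94, 2.18], [0.31, 2.57], [-1.31, 4.45], [0, 2.66], [-2.55, 2.55]. Speed limits (rad/s): [2.57, 2.57, 3.14, 3.14, 3.14, 3.14].

### API

Orientations are given as a rotation vector (axis times angle).
In Python, from workcell import bot, eyes, spot_in gives the robot as it stands.
- The arm moves only by the tool carry_out, never from a script. Its argument "series" is text: rows parted by semicolons, each of 4 numbers parted by spaces: the shift along the world's x, y, z in m, then the turn about the world's z in degrees. In form: tx ty tz roll; .... A call has 1 to 20 rows; each row shifts and turns the commanded pose from where the row before left it; what a row does not reach is not made up. A row lasts 1/8 s, in which the tool goes at most 62.5 mm and 10.7 degrees, less where a joint would pass 70% of its speed; a pose out of reach is approached as far as the arm can. A call is refused whole if a number of a shift passes 0.0625 or a number of a turn 10.7, either way. A call with a gripper value outside its range is refused whole. "jaw" is the gripper command: -1 is shut, 1 is fully open, values between are in proportion, set as the call begins (left out, the last holds). The fingers move at their own pace and stop on an object; "grip_force" is the grip in N (left out, the last holds). Time passes only in rows, so rows that do not move let the fingers close. It gives the time, the measured TCP pose, the force, the opening and the grip force at its end, in the units of the state.
- bot.read_state(): the state, without advancing time (a new reading comes with each control period).
- eyes.read_camera(name): name is "side" or "top"; returns (picture, depth): 480x640x3 uint8, blue, green, red; 480x640 float32, m along the optical axis (not along the pixel's ray), 0 where there is no reading.
- eyes.get_calibration(name): a dict with "K" (3x3 intrinsics, pixels), "distortion" ([k1, k2, p1, p2, k3] as OpenCV has them; the pictures are not rectified), "position" and "rotation" of the camera in the world. Camera axes: x right, y down, z forward; pixel columns grow to the right and rows downward; lengths in m; the calibration is good to about 2 mm. A picture is of the moment at which its call begins. get_calibration takes no time and is no camera call.
- bot.finish_job(): hands the job in; it is judged then, once.
Trained networks look in the newest picture that a camera, given by its name, has taken for a name from the list of things; names that differ only in an ending like _2 or _b are one class to them, and where a whole thing is asked for, a point or a joint stands for the part that bears it (a point fixed in the world has none). Each returns a list of dicts, best first, with "score" (0 to 1); they miss things now and then, are a little off and sometimes report something else, mostly with a low value. They report only what shows in the picture. A call takes as long as a camera call. They do not tell look-alikes from the thing itself.
- spot_in(camera, target): "rect" ([centre column, centre row, width, height] in pixels, round what is visible of it).
The state is a dict: "time": time; "q": joint angles; "joint_vel": joint speeds; "joint_torque": joint torques, N m; "tool_pos": TCP position; "tcp_rot": TCP orientation; "wrist_force": force on the tool from outside, world axes, zero at the start; "torque": the same for the moment, N m; "width": opening from 0.0 (shut) to 1.0 (fully open); "grip_force": force on a finger pad.
Only numpy, scipy, OpenCV 4.12 (cv2) and the standard library are available. Lean on these libraries where they do the work, as an engineer would, in place of code of your own. Each camera call takes 0.05 s, during which the arm holds its last target. There are 200 camera calls.

## Working session

There is one attempt and no reset: what is moved stays moved. The work goes in short steps, Python scripts to look and compute and a tool call to move; the robot and the scene stay as the last step left them, time stands still between calls to the robot, and variables do not carry over. Pictures are saved under pics/ and viewed, at most 10 in all, crops included, and the job is handed in when it is done.

Besides the shell and the picture viewer there is one more tool, called after "Call:" in YAML: its name, and indented under it one key for each argument. carry_out: Moves the arm, as the interface text tells. Its arguments: {"type":"object","properties":{"series":{"type":"string"},"jaw":{"type":"number"},"grip_force":{"type":"number"}},"required":["series"]}

```bash
ls; mkdir -p pics; cat > h.py <<'E'
import numpy as np, cv2
from workcell import bot, eyes, spot_in
C={n:eyes.get_calibration(n) for n in("side","top")}
def und(n,uv):
    c=C[n];K=np.array(c["K"]);p=cv2.undistortPoints(np.array(uv,float).reshape(-1,1,2),K,np.array(c["distortion"])).reshape(-1,2)
    return np.c_[p,np.ones(len(p))]
def P(n,uv,d):  # pixels+optical depth -> world
    return (und(n,uv)*np.array(d,float).reshape(-1,1))@np.array(C[n]["rotation"]).T+np.array(C[n]["position"])
def atz(n,uv,z): # pixel ray -> plane height z
    r=und(n,uv)@np.array(C[n]["rotation"]).T;o=np.array(C[n]["position"]);return o+r*((z-o[2])/r[:,2:])
def proj(n,X):
    c=C[n];R=np.array(c["rotation"]);X=np.atleast_2d(X);Y=(X-np.array(c["position"]))@R
    return cv2.projectPoints(Y.reshape(-1,1,3),np.zeros(3),np.zeros(3),np.array(c["K"]),np.array(c["distortion"]))[0].reshape(-1,2)
def tri(uvs): # dict cam->uv
    A=np.zeros((3,3));b=np.zeros(3)
    for n,uv in uvs.items():
        d=(und(n,[uv])@np.array(C[n]["rotation"]).T)[0];d/=np.linalg.norm(d);M=np.eye(3)-np.outer(d,d);A+=M;b+=M@np.array(C[n]["position"])
    return np.linalg.solve(A,b)
E
cat > a.py <<'E'
from h import *
np.set_printoptions(precision=4,suppress=True)
for n in C:
    im,d=eyes.read_camera(n);cv2.imwrite(f"pics/{n}0.png",im);np.save(f"{n}0.npy",d)
    print(n,np.array(C[n]["position"]),np.array(C[n]["rotation"])[:,2],(d>0).mean())
    for t in["stand","lid_grip","lid_base","button_l","button_r","scale","block_mid","weigh_pan","pointer_tip","marker_tab","pepper_mill","ramekin","oil","jam","brush","nozzle"]:
        for r in spot_in(n,t)[:3]:
            u=np.array(r["rect"]);dd=d[int(np.clip(u[1],0,479)),int(np.clip(u[0],0,639))]
            print(" ",t,round(r["score"],2),u.round(1),P(n,[u[:2]],[dd])[0] if dd>0 else "-")
s=bot.read_state();print(s)
E
python3 a.py
```

```text
picsTraceback (most recent call last):
  File "a.py", line 5, in <module>
    print(n,np.array(C[n]["position"]),np.array(C[n]["rotation"])[:,2],(d>0).mean())
                                       ~~~~~~~~~~~~~~~~~~~~~~~~~~^^^^^
IndexError: too many indices for array: array is 1-dimensional, but 2 were indexed
```

```bash
sed -i 's/^def und/for c in C.values():\n    c["rotation"]=cv2.Rodrigues(np.array(c["rotation"],float))[0] if np.size(c["rotation"])==3 else c["rotation"]\ndef und/' h.py; python3 a.py
```

```text
side [0.2453 0.9859 0.7631] [ 0.211  -0.8346 -0.5088] 0.995966796875
  stand 0.94 [243.8 243.9 114.7 163.7] [ 0.8257 -0.2466  0.0004]
  stand 0.45 [264.  266.1  13.4  20.9] [0.6425 0.0363 0.1146]
  lid_grip 0.65 [345.8 214.8  53.1  37.1] [ 0.4872 -0.2811  0.1271]
  lid_grip 0.64 [265.5 264.6  60.2  58.2] [0.6359 0.0413 0.1232]
  button_l 0.53 [345.  215.9  53.4  35.7] [ 0.4887 -0.2758  0.1257]
  button_l 0.52 [265.2 267.8  21.2  25.8] [0.6403 0.0346 0.1085]
  button_r 0.53 [345.  215.9  53.4  35.7] [ 0.4887 -0.2758  0.1257]
  button_r 0.52 [265.2 267.8  21.2  25.8] [0.6403 0.0346 0.1085]
  scale 0.97 [356.9 230.9  85.6  60.4] [ 0.4455 -0.248   0.0924]
  scale 0.38 [281.2 241.9  22.2  16. ] [ 0.6968 -0.2567  0.0182]
  scale 0.21 [265.6 267.5  19.2  23.8] [0.6393 0.034  0.1092]
  block_mid 0.88 [425.6 233.7  19.3  14.2] [ 0.2397 -0.3907  0.0305]
  block_mid 0.66 [344.9 219.9  22.9  15.6] [ 0.4851 -0.2566  0.1217]
  block_mid 0.62 [330.2 265.8  27.5  22.1] [ 0.502  -0.1259  0.0337]
  weigh_pan 0.97 [344.9 217.8  56.5  35.7] [ 0.486  -0.2606  0.1268]
  weigh_pan 0.21 [243.5 245.5 115.4 1
[... 1861 characters left out ...]
2] [0.688  0.3403 0.118 ]
  jam 0.63 [460.4 160.2  31.7  32.4] [ 0.6814 -0.3268  0.0807]
  brush 0.59 [321.6 268.3  30.5  69.2] [0.4133 0.0117 0.0177]
  nozzle 0.42 [383.8 290.    8.   11.7] [ 0.3624 -0.147   0.0019]
{'time': 1.75, 'q': array([-1.3259,  0.2639,  1.604 , -0.    ,  1.2737, -0.0369]), 'joint_vel': array([-0.0005,  0.0009, -0.0001, -0.0006,  0.0004, -0.0005]), 'joint_torque': array([  0.    , -51.5041, -36.7713,  -0.0001,   0.0009,  -0.    ]), 'tool_pos': array([ 0.1877, -0.6484,  0.2453]), 'tcp_rot': array([ 3.1104,  0.4411, -0.    ]), 'wrist_force': array([-0.4838,  0.4606, -0.3454]), 'torque': array([-0.0104,  0.0269, -0.0182]), 'grip_force': 0.0, 'width': 1.0011827448596686}
```

View pics/side0.png

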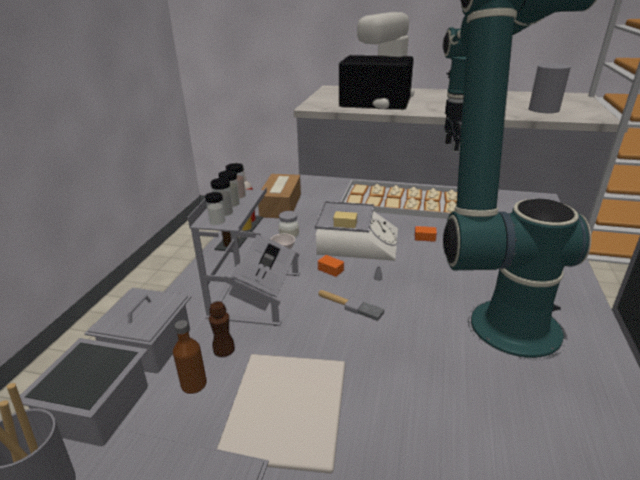

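View pics/top0.png

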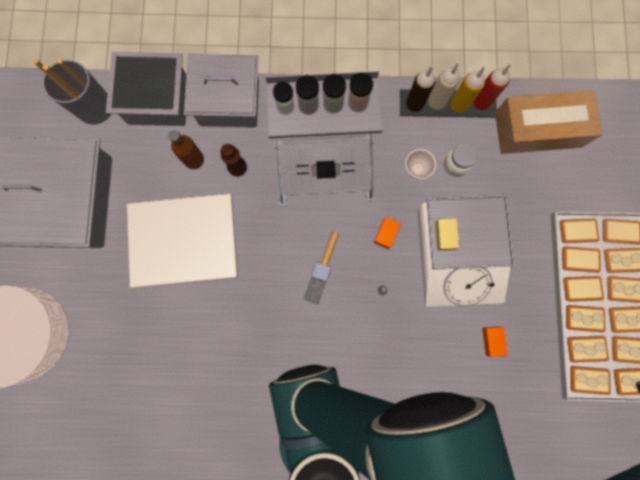

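```bash
cat > b.py <<'E'
from h import *
im=cv2.imread("pics/top0.png")
a=cv2.resize(im[60:220,255:395],None,fx=3.7,fy=3.7,interpolation=cv2.INTER_CUBIC)
b=cv2.resize(im[190:315,415:520],None,fx=3.7,fy=3.7,interpolation=cv2.INTER_CUBIC)
o=np.zeros((max(len(a),len(b)),a.shape[1]+b.shape[1]+0,3),np.uint8);o[:len(a),:a.shape[1]]=a;o[:len(b),a.shape[1]:]=b
o=o[:, :800] if o.shape[1]>800 else o
cv2.imwrite("pics/crop1.png",o);print(a.shape,b.shape)
E
python3 b.py
```

```text
(592, 518, 3) (462, 388, 3)
```

View pics/crop1.png

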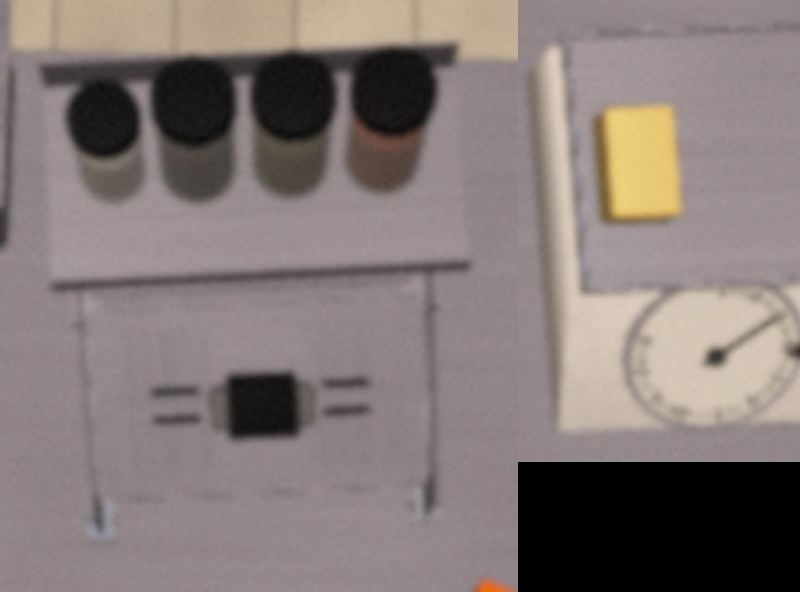

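```bash
cat > c.py <<'E'
from h import *
np.set_printoptions(precision=4,suppress=True)
d=np.load("top0.npy")
im=cv2.imread("pics/top0.png")
def cloud(n,d,x0,x1,y0,y1):
    v,u=np.mgrid[y0:y1,x0:x1];uv=np.c_[u.ravel(),v.ravel()];return P(n,uv,d[y0:y1,x0:x1].ravel()),uv
W,uv=cloud("top",d,280,370,135,200)
for _ in range(1):
    # lid plate: fit plane by ransac-ish
    best=None;rng=np.random.default_rng(0)
    for i in range(400):
        q=W[rng.choice(len(W),3,0)];n=np.cross(q[1]-q[0],q[2]-q[0]);l=np.linalg.norm(n)
        if l<1e-6:continue
        n/=l;e=abs((W-q[0])@n)<.003
        if (best is None or e.sum()>best.sum()) and .8<abs(n[2])<.97:best=e
    Q=W[best];c=Q.mean(0);n=np.linalg.svd(Q-c)[2][2];n*=np.sign(n[2])
print("plate n",n,"tilt",np.degrees(np.arccos(n[2])),"yaw",np.degrees(np.arctan2(-n[1],-n[0])),"c",c,len(Q))
e=((W-c)@n);Q=W[abs(e)<.004];print("extent",Q.min(0),Q.max(0))
# grip: black pixels
g=im[135:200,280:370].reshape(-1,3).max(1)<45
G=W[g];print("black",g.sum(),uv[g].mean(0),"heights over plate",np.percentile((G-c)@n,[10,50,90]),G.mean(0))
T=G[((G-c)@n)>.035];print("grip top mean",T.mean(0),len(T))
# shelf edge, yaw
f=lambda X,Y:[255+X/3.7,60+Y/3.7]
S=atz("top",[f(50,286),f(468,265)],.262);print("shelf edge",S,S.mean(0),"yaw",np.degrees(np.arctan2(S[0,0]-S[1,0],S[0,1]-S[1,1])))
dS=d[120:136:3,[290,320,350]];print("shelf cloud x,z",P("top",[[320,v] for v in range(118,142,2)],[d[v,320] for v in range(118,142,2)]))
# grip dir by buttons
B=[f(219,407),f(306,403)]
Z=atz("top",B,c[2]+.03);print("buttons",Z,np.degrees(np.arctan2(-(Z[0,0]-Z[1,0]),Z[0,1]-Z[1,1])))
print("stand-marked side grip tri", tri({"side":[265.5,267],"top":f(263,405)}))
# board
Wb=cv2.inRange(im,(170,195,205),(255,255,255));Wb[:, :120]=0;Wb[:,250:]=0;Wb[:180]=0;Wb[300:]=0
m=cv2.moments(Wb,True);bc=[m["m10"]/m["m00"],m["m01"]/m["m00"]];r=cv2.minAreaRect(cv2.findNonZero(Wb))
print("board",bc,r,atz("top",[bc],.015),atz("top",cv2.boxPoints(r),.015))
# block, weigh pan
g2=lambda X,Y:[415+(X-518)/3.7,190+Y/3.7]
uvb=g2(640,162);print("block",P("top",[uvb],[d[int(uvb[1]),int(uvb[0])]]))
PW=P("top",[[u,v] for v in(210,240) for u in(475,490,500)],[d[v,u] for v in(210,240) for u in(475,490,500)]);print("pan floor",PW)
E
python3 c.py
```

```text
plate n [-0.4261 -0.0297  0.9042] tilt 25.288771437078704 yaw 3.9812109694259408 c [0.6481 0.007  0.1083] 3190
extent [ 0.5838 -0.1007  0.0779] [0.7078 0.116  0.1363]
black 259 [325.5405 169.0193] heights over plate [0.0432 0.0465 0.049 ] [0.629  0.0066 0.1543]
grip top mean [0.6282 0.0063 0.1549] 249
shelf edge [[ 0.6601  0.1264  0.262 ]
 [ 0.677  -0.108   0.262 ]] [0.6686 0.0092 0.262 ] yaw -4.120228598822752
shelf cloud x,z [[ 0.7034  0.0204  0.2644]
 [ 0.6985  0.0203  0.2655]
 [ 0.6938  0.0202  0.2664]
 [ 0.6893  0.0202  0.2666]
 [ 0.6855  0.0201  0.2652]
 [ 0.6813  0.02    0.265 ]
 [ 0.6765  0.0199  0.266 ]
 [ 0.6725  0.0199  0.2651]
 [ 0.6641  0.0197  0.2752]
 [ 0.6639  0.0197  0.265 ]
 [ 0.7583  0.0221  0.016 ]
 [ 0.7593  0.0221 -0.0007]]
buttons [[ 0.6313  0.033   0.1383]
 [ 0.6349 -0.0218  0.1383]] 3.8062507458104786
stand-marked side grip tri [0.6499 0.0053 0.0908]
board [180.74232481837356, 240.2579095383173] ((180.00070190429688, 240.0069122314453), (82.26490020751953, 106.69139862060547), 84.44703674316406) [[0.4789 0.371  0.015 ]] [[0.5698 0.5247 0.015 ]
 [0.6024 0.2544 0.015 ]
 [0.391  0.224  0.015 ]
 [0.3608 0.4871 0.015 ]]
block [[ 0.4878 -0.2787  0.1271]]
pan floor [[ 0.5532 -0.3547  0.0922]
 [ 0.5538 -0.3906  0.0926]
 [ 0.5541 -0.4144  0.093 ]
 [ 0.4793 -0.3506  0.0969]
 [ 0.4808 -0.3881  0.0917]
 [ 0.4806 -0.4103  0.0955]]
```

Call:
carry_out:
  series: "0.022 0.0468 0 -0.86;0.022 0.0468 0 -0.86;0.022 0.0468 0 -0.86;0.022 0.0468 0 -0.86;0.022 0.0468 0 -0.86;0.022 0.0468 0 -0.86;0.022 0.0468 0 -0.86;0.022 0.0468 0 -0.86;0.022 0.0468 0 -0.86;0.022 0.0468 0 -0.86;0.022 0.0468 0 -0.86;0.022 0.0468 0 -0.86;0.022 0.0468 0 -0.86;0.022 0.0468 0 -0.86;0 0 0 0"
  jaw: 1
  grip_force: 30

```text
time: 3.62
tool_pos: [0.4967, 0.0097, 0.2455]
tcp_rot: [-3.139, -0.12, -0.001]
wrist_force: [-0.6, -0.0, 0.2]
width: 0.998
grip_force: 0.0
```

Call:
carry_out:
  series: "0 -0.006 -0.03 0;0 -0.006 -0.03 0;0.02 0.0014 -0.03 -0.2;0.03 0.002 -0.03 -0.2;0.03 0.002 0 0;0 0 0 0;0 0 0 0"

```text
time: 4.5
tool_pos: [0.5748, -0.0006, 0.1254]
tcp_rot: [3.14, 0.101, -0.001]
wrist_force: [-0.3, 0.1, 0.1]
width: 0.999
grip_force: 0.0
```

```bash
cat > d.py <<'E'
from h import *
import sys
n,tag,x0,x1,y0,y1,k=sys.argv[1],sys.argv[2],*map(float,sys.argv[3:8])
im,d=eyes.read_camera(n);np.save(f"{tag}.npy",d);cv2.imwrite(f"pics/{tag}_full.png",im)
x0,x1,y0,y1=map(int,(x0,x1,y0,y1));cv2.imwrite(f"pics/{tag}.png",cv2.resize(im[y0:y1,x0:x1],None,fx=k,fy=k,interpolation=cv2.INTER_CUBIC))
s=bot.read_state();print(s["time"],s["tool_pos"],s["wrist_force"],s["width"])
p=np.array(s["tool_pos"]);print("TCP px",proj(n,[p,p-[0,0,.014],p+[0,0,.005]]).round(1).tolist())
E
python3 d.py side s1 180 360 120 320 3
```

```text
4.55 [ 5.74699297e-01 -3.92371921e-04  1.25494477e-01] [-0.6699781   0.5656914  -0.68111983] 0.998701041117859
TCP px [[292.7, 258.3], [292.9, 262.8], [292.6, 256.7]]
```

View pics/s1.png

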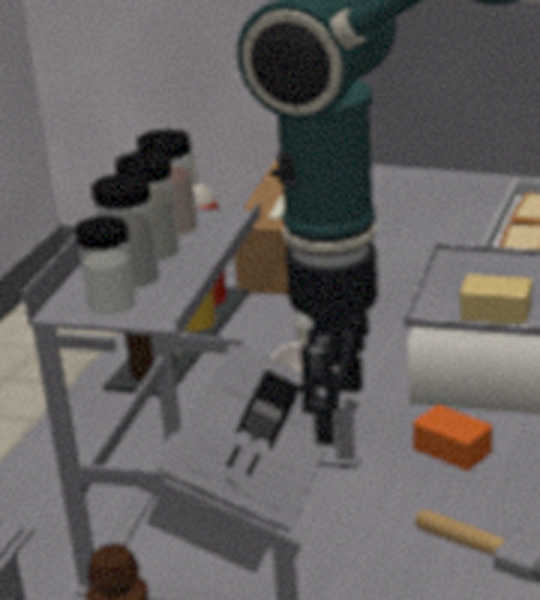

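```bash
python3 -c "
from h import *
for uv in ([288.3,267.3],[287,266]):
    r=(und('side',[uv])@C['side']['rotation'].T)[0];o=np.array(C['side']['position']);
    for y in (.043,.056): print(uv,y,o+r*((y-o[1])/r[1]))
d=np.load('s1.npy');print(P('side',[[287,262],[288,264],[286,250]],[d[262,287],d[264,288],d[250,286]]))
print('lip shelf',P('side',[[262,189]],[d[189,262]]), )
m=d[196:240,270:312];W=P('side',[[u,v] for v in range(160,245) for u in range(268,312)],d[160:245,268:312].ravel());W=W[(abs(W[:,1]-.0)<.06)&(abs(W[:,0]-.57)<.07)]
for z in np.arange(.12,.4,.02):
    q=W[abs(W[:,2]-z)<.01]
    if len(q):print(z.round(2),len(q),np.percentile(q[:,0],[2,98]).round(4),q[:,1].max().round(3))
"
```

```text
[288.3, 267.3] 0.043 [0.57332134 0.043      0.12469114]
[288.3, 267.3] 0.056 [0.56879881 0.056      0.13349314]
[287, 266] 0.043 [0.57662027 0.043      0.12819034]
[287, 266] 0.056 [0.57205225 0.056      0.13694408]
[[ 0.5731407   0.05102945  0.14568136]
 [ 0.56850837  0.05760833  0.14440615]
 [ 0.62423086 -0.09239752  0.09150446]]
lip shelf [[ 0.84524268 -0.49690122  0.09193632]]
0.14 9 [0.5668 0.5878] -0.04
0.16 33 [0.5663 0.6383] -0.008
0.18 13 [0.5584 0.5701] 0.026
0.2 65 [0.5548 0.5683] 0.059
0.22 115 [0.555  0.5923] 0.059
0.24 131 [0.5383 0.6033] 0.041
0.26 216 [0.5381 0.6069] 0.041
0.28 274 [0.5385 0.607 ] 0.042
0.3 191 [0.5379 0.605 ] 0.042
0.32 240 [0.5383 0.605 ] 0.04
0.34 230 [0.5397 0.6034] 0.04
0.36 251 [0.54   0.6041] 0.044
0.38 259 [0.5394 0.604 ] 0.039
0.4 222 [0.5401 0.6021] 0.041
```

Call:
carry_out:
  series: "0.018 0.0024 -0.002 0;0.018 0.0024 -0.0015 0;0.008 0.0012 -0.001 0;0.007 0.0008 0 0;0 0 0 0;0 0 0 0"

```text
time: 5.3
tool_pos: [0.6263, 0.007, 0.1207]
tcp_rot: [-3.14, -0.102, 0.001]
wrist_force: [-0.4, 0.3, 0.2]
width: 1.0
grip_force: 0.0
```

```bash
python3 d.py side s2 210 330 180 300 5
```

```text
5.35 [0.62627174 0.00700915 0.12072633] [ 0.61431875 -0.00439316 -0.63788042] 0.9991141078811687
TCP px [[273.4, 259.1], [273.7, 263.5], [273.2, 257.5]]
```

View pics/s2.png

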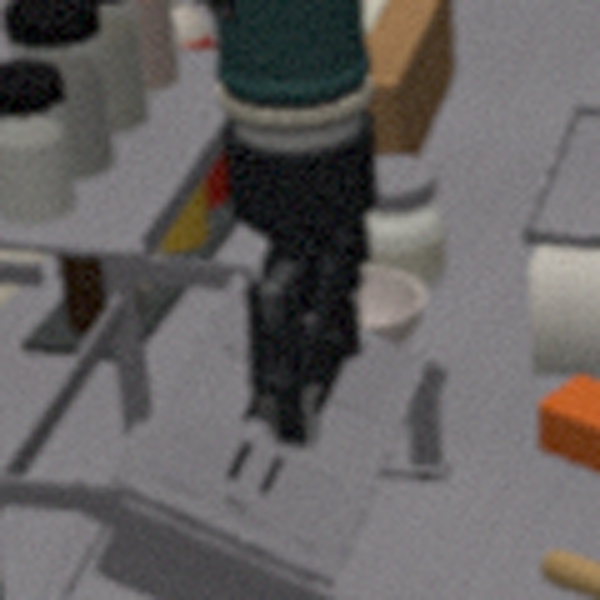

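Call:
carry_out:
  series: "0 0 0 0;0 0 0 0;0 0 0 0;0 0 0 0;0 0 0 0;0 0 0 0"
  jaw: -1
  grip_force: 25

```text
time: 6.1
tool_pos: [0.6267, 0.0065, 0.1224]
tcp_rot: [3.139, 0.102, 0.001]
wrist_force: [-4.5, -0.8, 6.8]
width: 0.567
grip_force: 26.6
```

Call:
carry_out:
  series: "-0.002 -0.0001 0.0045 0;-0.0042 -0.0003 0.009 0;-0.0042 -0.0003 0.009 0;-0.0042 -0.0003 0.009 0;-0.0042 -0.0003 0.009 0;-0.0042 -0.0003 0.009 0;0 0 0 0"

```text
time: 6.98
tool_pos: [0.6041, 0.0054, 0.1716]
tcp_rot: [3.14, 0.101, 0.003]
wrist_force: [-0.1, 0.4, -2.8]
width: 0.565
grip_force: 27.5
```

```bash
python3 d.py side s3 200 350 160 300 4
```

```text
7.025 [0.60393193 0.00540755 0.17092835] [ 0.33299648 -0.1339334  -1.7813061 ] 0.5669055039684923
TCP px [[280.4, 243.3], [280.8, 247.9], [280.3, 241.6]]
```

View pics/s3.png

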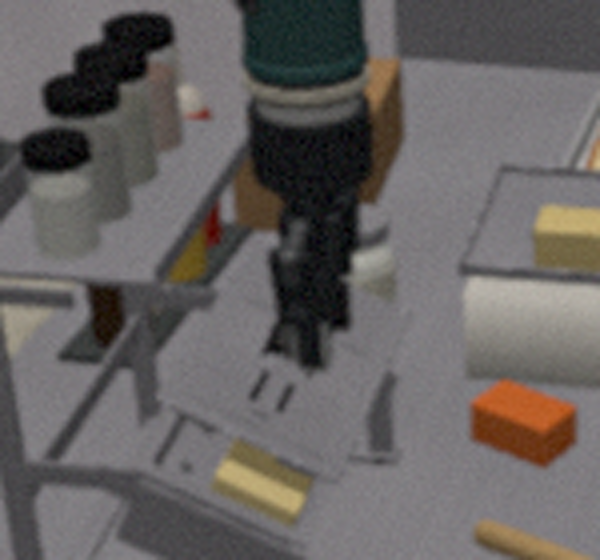

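Call:
carry_out:
  series: "-0.03 0 0.02 0;-0.03 0 0.015 0;-0.03 0 0.01 0;-0.0093 0.0456 0 0.35;-0.0093 0.0456 0 0.35;-0.0093 0.0456 0 0.35;-0.0093 0.0456 0 0.35;-0.0093 0.0456 0 0.35;-0.0093 0.0456 0 0.35;-0.0093 0.0456 0 0.35;-0.0093 0.0456 0 0.35;0 0 -0.03 0;0 0 -0.035 0;0 0 -0.035 0;0 0 -0.02 0;0 0 -0.012 0;0 0 0 0;0 0 0 0"
  grip_force: 20

```text
time: 9.28
tool_pos: [0.4403, 0.3709, 0.0847]
tcp_rot: [-3.135, -0.178, -0.003]
wrist_force: [-0.5, 1.0, -2.3]
width: 0.563
grip_force: 27.5
```

```bash
python3 d.py side s4 160 400 280 480 3; python3 - <<'E'
from h import *
im,d=eyes.read_camera("top");np.save("t4.npy",d);cv2.imwrite("pics/t4.png",im)
for n in("side","top"):
  for t in("lid_base","board_top"):print(n,t,[(r["rect"],r["score"]) for r in spot_in(n,t)[:2]])
E
```

```text
9.325 [0.44038504 0.3709948  0.08484083] [ 0.93911734  0.72461783 -2.72768359] 0.5629051133976651
TCP px [[304.3, 381.5], [304.5, 386.6], [304.2, 379.7]]
side lid_base [([289.1, 392.0, 73.9, 107.8], 0.69), ([377.6, 274.7, 9.4, 13.6], 0.53)]
side board_top [([283.1, 413.5, 128.7, 121.4], 0.6)]
top lid_base [([184.8, 243.9, 65.6, 51.2], 0.74), ([464.2, 250.9, 100.3, 111.4], 0.69)]
top board_top [([190.1, 239.0, 94.4, 88.2], 0.59)]
```

View pics/s4.png

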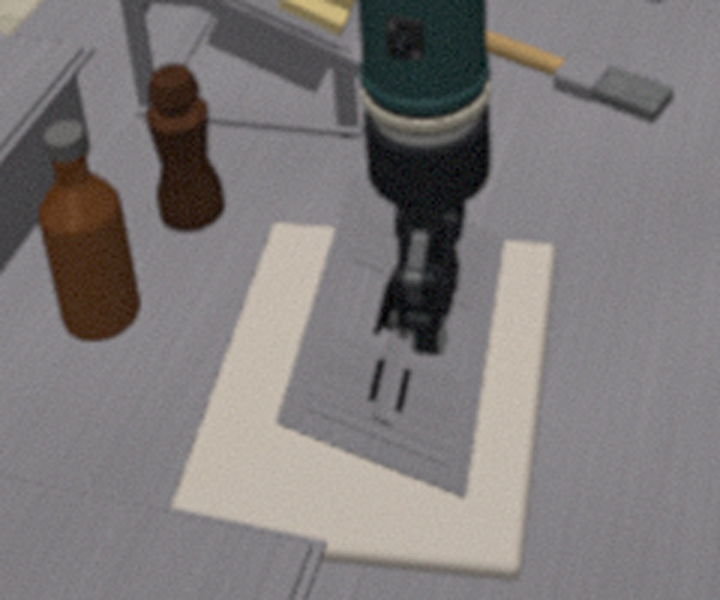

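Call:
carry_out:
  series: "0 0 -0.01 0;0 0 -0.008 0;0.004 0.0005 -0.003 0;0.005 0.0006 -0.003 0;0.005 0.0006 -0.003 0;0.005 0.0006 -0.003 0;0 0 0 0"

```text
time: 10.45
tool_pos: [0.4583, 0.3724, 0.0526]
tcp_rot: [3.136, 0.178, -0.001]
wrist_force: [-0.5, -0.1, -0.6]
width: 0.561
grip_force: 29.3
```

```bash
cat > pl.py <<'E'
from h import *
# lid plate plane from top depth around given pixel box
import sys
x0,x1,y0,y1=map(int,sys.argv[1:5]);im,d=eyes.read_camera("top");cv2.imwrite("pics/tl.png",im)
v,u=np.mgrid[y0:y1,x0:x1];W=P("top",np.c_[u.ravel(),v.ravel()],d[y0:y1,x0:x1].ravel());rng=np.random.default_rng(0);best=None
W=W[(W[:,2]>.02)&(W[:,2]<.08)];print(len(W))
for i in range(500):
    q=W[rng.choice(len(W),3,0)];n=np.cross(q[1]-q[0],q[2]-q[0]);n/=np.linalg.norm(n)+1e-12;e=abs((W-q[0])@n)<.003
    if best is None or e.sum()>best.sum():best=e
Q=W[best];c=Q.mean(0);n=np.linalg.svd(Q-c)[2][2];n*=np.sign(n[2]);print("n",n,"tilt",np.degrees(np.arccos(n[2])),"c",c,len(Q),Q.min(0),Q.max(0))
E
python3 pl.py 135 235 205 285
```

```text
2097
n [-0.06918964 -0.00343118  0.99759762] tilt 3.972327582567308 c [0.47371702 0.32283967 0.03467878] 1625 [0.40890045 0.2601015  0.02786434] [0.54155631 0.41349286 0.04164572]
```

Call:
carry_out:
  series: "0.003 0.0003 -0.0015 0;0.003 0.0003 -0.0015 0;0.002 0.0002 -0.001 0;0 0 0 0;0 0 0 0"

```text
time: 11.12
tool_pos: [0.4664, 0.3735, 0.0493]
tcp_rot: [-3.136, -0.178, -0.001]
wrist_force: [-2.5, 0.1, 0.6]
width: 0.568
grip_force: 29.9
```

```bash
python3 pl.py 135 235 205 285
```

```text
2027
n [0.0017592  0.00197758 0.9999965 ] tilt 0.15165147776775323 c [0.47999317 0.32169882 0.03103255] 1557 [0.41379985 0.26248557 0.02780562] [0.54589326 0.40980225 0.03413903]
```

Call:
carry_out:
  series: "0 0 0 0;0 0 0 0;0 0 0 0;0 0 0 0;0 0 0 0;0 0 0.01 0;0 0 0.03 0;0 0 0.05 0;0 0 0.06 0;0 0 0.02 0;0 0 0 0"
  jaw: 1

```text
time: 12.55
tool_pos: [0.4674, 0.3741, 0.222]
tcp_rot: [-3.134, -0.178, -0.007]
wrist_force: [-0.6, -0.7, 0.1]
width: 1.0
grip_force: 0.0
```

```bash
python3 pl.py 135 235 205 285; python3 - <<'E'
from h import *
im,d=eyes.read_camera("top")
a=cv2.resize(im[130:215,270:380],None,fx=5,fy=5,interpolation=cv2.INTER_CUBIC)
b=cv2.resize(im[230:315,415:515],None,fx=2.4,fy=2.4,interpolation=cv2.INTER_CUBIC)
c=cv2.resize(im[190:300,110:250],None,fx=1.7,fy=1.7,interpolation=cv2.INTER_CUBIC)
o=np.zeros((425,800,3),np.uint8);o[:425,:550]=a;o[:204,550:790]=b;o[210:397,550:788]=c
cv2.imwrite("pics/crop2.png",o);np.save("t5.npy",d);cv2.imwrite("pics/t5.png",im)
E
```

```text
3190
n [-0.00826377 -0.00377889  0.99995871] tilt 0.5206423006125319 c [0.46959236 0.34940005 0.03154288] 2150 [0.40824035 0.26291364 0.02808381] [0.54573517 0.4809446  0.03538089]
```

View pics/crop2.png

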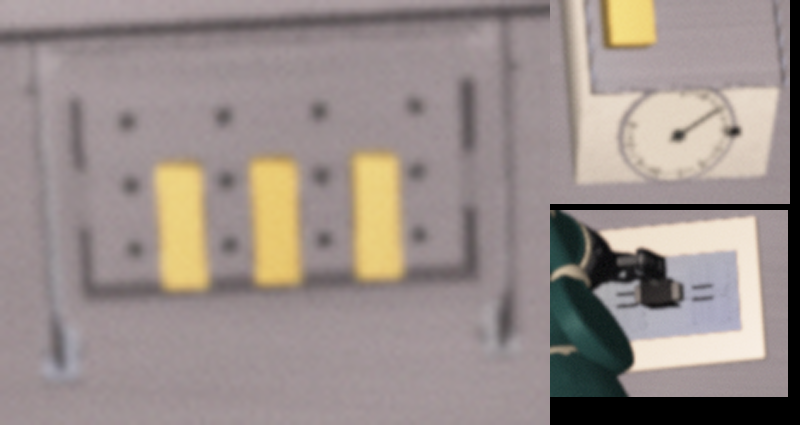

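```bash
cat > e.py <<'E'
from h import *
np.set_printoptions(precision=4,suppress=True)
im=cv2.imread("pics/t5.png");d=np.load("t5.npy")
hsv=cv2.cvtColor(im,cv2.COLOR_BGR2HSV);m=cv2.inRange(hsv,(18,90,120),(35,255,255))
k,lab,st,ce=cv2.connectedComponentsWithStats(m)
M=np.array([.6495,.0072,.105]);y4=np.radians(4);t=np.radians(25)
ex=np.array([np.cos(t)*np.cos(y4),np.cos(t)*np.sin(y4),np.sin(t)]);ey=np.array([-np.sin(y4),np.cos(y4),0]);ez=np.cross(ex,ey)
for i in range(1,k):
    if st[i,4]<60:continue
    v,u=np.where(lab==i);W=P("top",np.c_[u,v],d[v,u]);L=np.c_[(W-M)@ex,(W-M)@ey,(W-M)@ez]
    print(ce[i],st[i,4],"world med",np.median(W,0),"| pan frame med",np.median(L,0),"p3",np.percentile(L,3,0),"p97",np.percentile(L,97,0))
# dial
c,p,q=[468.3,286.3],[486.7,275],[491.7,284.6]
v,u=np.mgrid[268:302,450:488];W=P("top",np.c_[u.ravel(),v.ravel()],d[268:302,450:488].ravel())
g=(W[:,2]>.02)&(W[:,2]<.092);W=W[g];rng=np.random.default_rng(0);best=None
for i in range(300):
    r=W[rng.choice(len(W),3,0)];n=np.cross(r[1]-r[0],r[2]-r[0]);n/=np.linalg.norm(n)+1e-12;e=abs((W-r[0])@n)<.002
    if best is None or e.sum()>best.sum():best=e
Q=W[best];o=Q.mean(0);n=np.linalg.svd(Q-o)[2][2];n*=np.sign(n[2]);print("dial n",n,len(Q),o)
C0=np.array(C["top"]["position"])
def ray(uv):
    r=(und("top",[uv])@C["top"]["rotation"].T)[0];return C0+r*((o-C0)@n)/(r@n)
X=[ray(a) for a in(c,p,q)];up=np.array([0,0,1.])-n*n[2];up/=np.linalg.norm(up);rt=np.cross(up,n);rt*=np.sign(-rt[1])
for a in X[1:]:
    e=a-X[0];print("angle",np.arctan2(e@rt,e@up),"r",np.linalg.norm(e),a)
print("axis",X[0],"up",up,rt)
E
python3 e.py
```

```text
[468.7704  85.2889] 135 world med [ 0.851  -0.3329  0.1295] | pan frame med [ 0.1699 -0.3534 -0.0519] p3 [ 0.1593 -0.3855 -0.0984] p97 [ 0.197  -0.3462 -0.0429]
[324.6853 173.681 ] 232 world med [0.6419 0.0078 0.0801] | pan frame med [-0.0185  0.0017 -0.0178] p3 [-0.0483 -0.0097 -0.0499] p97 [ 0.0094  0.0121 -0.0134]
[344.9221 172.8355] 231 world med [ 0.6436 -0.0416  0.0805] | pan frame med [-0.0183 -0.0483 -0.0178] p3 [-0.0478 -0.0608 -0.0459] p97 [ 0.0095 -0.0377 -0.0127]
[305.968  174.9452] 219 world med [0.6364 0.0541 0.08  ] | pan frame med [-0.019   0.0476 -0.0177] p3 [-0.0486  0.0378 -0.047 ] p97 [ 0.0093  0.0579 -0.0126]
[446.9301 234.0109] 644 world med [ 0.4869 -0.2758  0.1286] | pan frame med [-0.155  -0.2709  0.0977] p3 [-0.1856 -0.2938  0.082 ] p97 [-0.1242 -0.2512  0.1121]
[580.1289 229.9771] 481 world med [ 0.5232 -0.6457  0.0169] | pan frame med [-0.1921 -0.6424 -0.0074] p3 [-0.2108 -0.6785 -0.0179] p97 [-0.1742 -0.6063  0.0027]
[623.3436 230.818 ] 489 world med [ 0.5228 -0.7552  0.0168] | pan frame med [-0.1996 -0.7517 -0.0042] p3 [-0.2185 -0.7866 -0.0136] p97 [-0.1
[... 2348 characters left out ...]
d [-0.5286 -0.6149  0.1505] p3 [-0.5471 -0.6512  0.1374] p97 [-0.5058 -0.5795  0.1608]
[630.7604 374.8542] 96 world med [ 0.1684 -0.7435  0.0173] | pan frame med [-0.5184 -0.7155  0.1455] p3 [-0.526  -0.7334  0.1413] p97 [-0.5131 -0.6874  0.1516]
[628.1895 387.9895] 95 world med [ 0.1373 -0.7308  0.0174] | pan frame med [-0.5468 -0.7004  0.1583] p3 [-0.5542 -0.7252  0.1526] p97 [-0.5347 -0.6855  0.1634]
dial n [-0.573  -0.0414  0.8185] 914 [ 0.3758 -0.347   0.0489]
angle 0.9573407572864558 r 0.050969101254581504 [ 0.3997 -0.3871  0.0636]
angle 1.5486185274335933 r 0.057139215990091696 [ 0.3779 -0.4042  0.0475]
axis [ 0.3728 -0.3473  0.0468] up [0.8164 0.0589 0.5745] [ 0.072  -0.9974 -0.    ]
```

Call:
carry_out:
  series: "0.007 -0.042 0 -0.25;0.007 -0.042 0 -0.25;0.007 -0.042 0 -0.25;0.007 -0.042 0 -0.25;0.007 -0.042 0 -0.25;0.007 -0.042 0 -0.25;0.007 -0.042 0 -0.25;0.007 -0.042 0 -0.25;0.007 -0.042 0 -0.25;0.007 -0.042 0 -0.25;0.026 0 -0.027 0;0.026 0 -0.027 0;0 0 0 0;0 0 0 0"
  jaw: -0.1

```text
time: 14.4
tool_pos: [0.5867, -0.0464, 0.1637]
tcp_rot: [-3.139, -0.11, 0.006]
wrist_force: [0.3, 0.5, -0.2]
width: 0.451
grip_force: 0.0
```

Call:
carry_out:
  series: "0.0072 0.0006 -0.014 0;0.0072 0.0006 -0.014 0;0.0072 0.0006 -0.014 0;0.0072 0.0006 -0.014 0;0.0072 0.0006 -0.014 0;0.0028 0.0003 -0.0056 0;0.0028 0.0003 -0.0056 0;0.0025 0.0003 -0.0055 0;0 0 0 0;0 0 0 0"

```text
time: 15.65
tool_pos: [0.6325, -0.0428, 0.0789]
tcp_rot: [3.14, 0.11, 0.001]
wrist_force: [-0.2, 0.2, 0.6]
width: 0.449
grip_force: 0.0
```

```bash
python3 d.py side s6 220 320 200 310 5; python3 -c "
from h import *
print(bot.read_state())"
```

```text
15.7 [ 0.63256887 -0.04281468  0.07902374] [ 0.43193658  0.35685312 -0.06735447] 0.4491745472635027
TCP px [[278.0, 262.3], [278.3, 266.5], [277.9, 260.8]]
{'time': 15.7, 'q': array([-1.06869706e-01,  3.34483655e-01,  1.84027341e+00,  1.24850023e-05,
        9.66216157e-01,  1.39402447e+00]), 'joint_vel': array([-0.00079431, -0.00195427,  0.00181759,  0.00069124,  0.00028067,
       -0.00127879]), 'joint_torque': array([ 8.10982223e-03, -4.99473810e+01, -3.15203011e+01,  5.63822741e-04,
        2.43704097e-03,  2.97863323e-05]), 'tool_pos': array([ 0.63256887, -0.04281468,  0.07902374]), 'tcp_rot': array([3.13959690e+00, 1.09765846e-01, 9.65492621e-04]), 'wrist_force': array([ 0.43193658,  0.35685312, -0.06735447]), 'torque': array([0.00171982, 0.02555112, 0.03669396]), 'grip_force': 0.0, 'width': 0.4491745472635027}
```

View pics/s6.png

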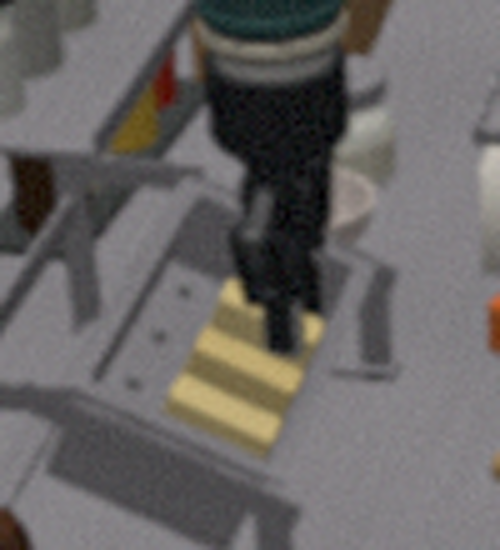

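Call:
carry_out:
  series: "0 0 -0.003 0;0 0 0 0;0 0 0 0;0 0 0 0;0 0 0 0"
  jaw: -0.1

```text
time: 16.32
tool_pos: [0.6324, -0.0428, 0.0756]
tcp_rot: [3.14, 0.11, 0.0]
wrist_force: [-0.6, 0.3, 0.1]
width: 0.452
grip_force: 0.0
```

Call:
carry_out:
  series: "0 0 0 0;0 0 0 0;0 0 0 0;0 0 0 0;0 0 0 0"
  jaw: -1
  grip_force: 25

```text
time: 16.95
tool_pos: [0.6326, -0.0428, 0.0758]
tcp_rot: [3.14, 0.11, 0.001]
wrist_force: [-0.4, 0.5, 1.7]
width: 0.252
grip_force: 25.7
```

Call:
carry_out:
  series: "-0.0021 -0.0001 0.0045 0;-0.0042 -0.0003 0.009 0;-0.0042 -0.0003 0.009 0;-0.0042 -0.0003 0.009 0;-0.0063 -0.0004 0.0136 0;-0.0084 -0.0006 0.018 0;-0.0126 -0.001 0.027 0;-0.02 0 0.027 0;-0.02 0 0.01 0;0 0 0 0"

```text
time: 18.2
tool_pos: [0.5501, -0.0459, 0.2049]
tcp_rot: [3.139, 0.109, 0.005]
wrist_force: [1.8, 0.9, -1.2]
width: 0.248
grip_force: 25.5
```

```bash
python3 d.py side s7 220 420 170 320 4
```

```text
18.25 [ 0.55043145 -0.04585653  0.20402269] [ 0.4611543   0.22515974 -0.42989421] 0.24600291792740284
TCP px [[305.2, 225.0], [305.4, 229.7], [305.1, 223.4]]
```

View pics/s7.png

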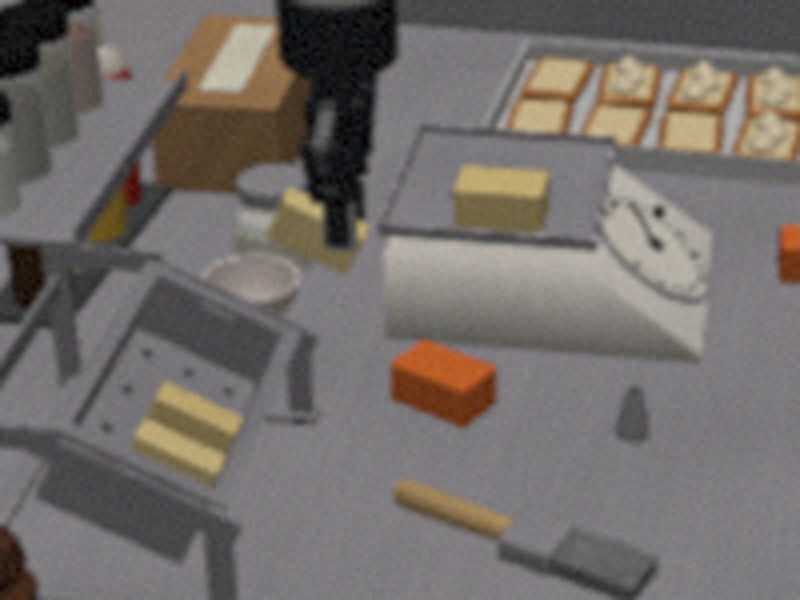

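Call:
carry_out:
  series: "-0.009 -0.0443 0 0;-0.009 -0.0443 0 0;-0.009 -0.0443 0 0;-0.009 -0.0443 0 0;-0.009 -0.0443 0 0;-0.009 -0.0443 0 0;-0.009 -0.0443 0 0;-0.009 -0.0443 0 0;0 0 -0.02 0;0 0 -0.02 0;0 0 -0.01 0;0 0 0 0;0 0 0 0"

```text
time: 19.88
tool_pos: [0.479, -0.3998, 0.1532]
tcp_rot: [3.139, 0.111, 0.001]
wrist_force: [-0.1, -0.3, -0.0]
width: 0.256
grip_force: 25.5
```

```bash
cat > f.py <<'E'
from h import *
np.set_printoptions(precision=4,suppress=True)
R=atz("top",[[426.4,200.3],[431.8,268.9],[510,266.7]],.101);print("pan corners",R, "centre",(R[0]+R[2])/2)
s=bot.read_state();p=np.array(s["tool_pos"]);print(p,s["wrist_force"])
im,d=eyes.read_camera("side")
hsv=cv2.cvtColor(im,cv2.COLOR_BGR2HSV);m=cv2.inRange(hsv,(15,60,80),(38,255,255));v,u=np.where(m>0);W=P("side",np.c_[u,v],d[v,u])
g=(abs(W[:,0]-p[0])<.08)&(abs(W[:,1]-p[1])<.05)&(W[:,2]>.09);W=W[g];print("held butter",len(W),np.percentile(W,[2,50,98],axis=0)-p*1, W[:,2].min())
E
python3 f.py
```

```text
pan corners [[ 0.5729 -0.2363  0.101 ]
 [ 0.4084 -0.246   0.101 ]
 [ 0.4169 -0.4287  0.101 ]] centre [ 0.4949 -0.3325  0.101 ]
[ 0.479  -0.3998  0.1532] [-0.0773 -0.3182 -0.0356]
held butter 158 [[-0.0132 -0.0217 -0.0288]
 [ 0.0208  0.0124 -0.0037]
 [ 0.0428  0.0187  0.0168]] 0.10222721541163782
```

Call:
carry_out:
  series: "0 0 -0.007 0;0 0 -0.007 0;0 0 -0.004 0;0 0 -0.003 0;0 0 -0.001 0;0 0 0 0;0 0 0 0"

```text
time: 20.8
tool_pos: [0.4785, -0.4003, 0.1309]
tcp_rot: [3.139, 0.11, 0.0]
wrist_force: [0.3, 0.7, -0.2]
width: 0.247
grip_force: 25.5
```

Call:
carry_out:
  series: "0 0 0 0;0 0 0 0;0 0 0 0;0 0 0 0"
  jaw: -0.25

```text
time: 21.3
tool_pos: [0.4784, -0.4002, 0.1307]
tcp_rot: [3.14, 0.11, 0.0]
wrist_force: [0.6, -0.6, 0.5]
width: 0.37
grip_force: 0.0
```

Call:
carry_out:
  series: "0 0 0.02 0;0 0 0.04 0;0 0 0.04 0;0.009 0.0443 0 0;0.009 0.0443 0 0;0.009 0.0443 0 0;0.009 0.0443 0 0;0.009 0.0443 0 0;0.009 0.0443 0 0;0.009 0.0443 0 0;0 0 0 0;0 0 0 0"
  jaw: -0.1

```text
time: 22.8
tool_pos: [0.5417, -0.0903, 0.2318]
tcp_rot: [3.139, 0.111, 0.002]
wrist_force: [-0.6, 0.6, -0.2]
width: 0.452
grip_force: 0.0
```

```bash
cat > g.py <<'E'
from h import *
np.set_printoptions(precision=4,suppress=True)
im,d=eyes.read_camera("top");cv2.imwrite("pics/tg.png",im);np.save("tg.npy",d)
hsv=cv2.cvtColor(im,cv2.COLOR_BGR2HSV);m=cv2.inRange(hsv,(18,90,120),(35,255,255));m[:,525:]=0;m[:150]=0
k,lab,st,ce=cv2.connectedComponentsWithStats(m)
for i in range(1,k):
    if st[i,4]<60:continue
    v,u=np.where(lab==i);W=P("top",np.c_[u,v],d[v,u]);print("yellow",ce[i].round(1),st[i,4],"med",np.median(W,0),np.percentile(W,3,0),np.percentile(W,97,0))
# dial: dark pixels in the dial plane, polar about the axis
n=np.array([-.573,-.0414,.8185]);n/=np.linalg.norm(n);up=np.array([0,0,1.])-n*n[2];up/=np.linalg.norm(up);rt=np.cross(up,n);rt*=np.sign(-rt[1]);A=np.array([.3728,-.3473,.0468])
C0=np.array(C["top"]["position"]);g=cv2.cvtColor(im,cv2.COLOR_BGR2GRAY).astype(np.float32)
def ang(r,w=.0): return
th=np.arange(0,2*np.pi,.02)
for lo,hi,nm in((.014,.034,"pointer"),(.050,.060,"marker")):
    S=np.zeros(len(th))
    for r in np.linspace(lo,hi,8):
        X=A+r*(np.cos(th)[:,None]*up+np.sin(th)[:,None]*rt);q=proj("top",X).astype(np.float32)
        S+=cv2.remap(g,q[:,0:1],q[:,1:2],cv2.INTER_LINEAR).ravel()
    S/=8;j=np.argsort(S)[:6];print(nm,"darkest",th[j],S[j].round(0),"median",np.median(S).round(0))
E
python3 g.py
```

```text
yellow [324.7 173.8] 230 med [0.6415 0.0078 0.0802] [ 0.6134 -0.0028  0.0541] [0.6692 0.0199 0.0932]
yellow [306.  175.1] 214 med [0.636  0.0541 0.0811] [0.6098 0.044  0.0645] [0.6647 0.064  0.0952]
yellow [497.1 228.6] 322 med [ 0.5031 -0.393   0.1241] [ 0.4754 -0.407   0.1017] [ 0.5309 -0.3861  0.129 ]
yellow [446.7 234. ] 649 med [ 0.4871 -0.2753  0.128 ] [ 0.454  -0.2982  0.1126] [ 0.52   -0.2553  0.1321]
pointer darkest [1.24 1.26 1.22 1.28 1.2  1.3 ] [158. 158. 159. 160. 162. 164.] median 223.0
marker darkest [1.52 1.54 1.56 1.5  1.58 1.48] [ 77.  78.  80.  87.  93. 100.] median 188.0
```

```bash
cat > k.py <<'E'
import sys,re
src=open("g.py").read().split("# dial")[1]
from h import *
n0=sys.argv[1:]
for f in n0:
    im=cv2.imread(f);s="\n".join(l for l in src.split("\n")[1:]);
    for lo,hi in((.010,.022),(.022,.034),(.034,.043)):
        exec(s.replace("(.014,.034,\"pointer\"),(.050,.060,\"marker\")",f"({lo},{hi},'{f} {lo}'),"))
E
python3 k.py pics/t5.png pics/tg.png
python3 - <<'E'
from h import *
im=cv2.imread("pics/tg.png");g=cv2.cvtColor(im,cv2.COLOR_BGR2GRAY)
print(g[270:298,458:500])
E
```

```text
pics/t5.png 0.01 darkest [0.86 0.84 0.88 0.82 0.9  0.8 ] [152. 152. 152. 152. 153. 154.] median 209.0
pics/t5.png 0.022 darkest [0.88 0.86 0.9  0.84 0.92 0.82] [153. 154. 155. 157. 158. 161.] median 215.0
pics/t5.png 0.034 darkest [0.88 0.9  0.86 0.92 0.84 0.94] [151. 152. 155. 156. 161. 162.] median 211.0
pics/tg.png 0.01 darkest [1.22 1.2  1.24 1.26 1.18 1.28] [156. 156. 156. 156. 157. 158.] median 217.0
pics/tg.png 0.022 darkest [1.26 1.24 1.22 1.28 1.2  1.3 ] [159. 160. 162. 162. 165. 165.] median 223.0
pics/tg.png 0.034 darkest [1.26 1.28 1.24 1.3  1.22 1.32] [159. 160. 162. 165. 168. 172.] median 221.0
[[214 217 220 ... 227 227 226]
 [223 223 223 ... 226 225 225]
 [222 224 224 ... 225 224 224]
 ...
 [222 223 225 ... 218 217 216]
 [224 223 223 ... 214 216 217]
 [223 222 224 ... 215 214 215]]
```

Call:
carry_out:
  series: "0.01 0.0465 -0.005 0;0.01 0.0465 -0.005 0;0.0107 0 -0.029 0;0.0107 0 -0.029 0;0 0 0 0;0 0 0 0"
  jaw: -0.18

```text
time: 23.6
tool_pos: [0.583, 0.0019, 0.1636]
tcp_rot: [3.14, 0.108, 0.001]
wrist_force: [0.5, -0.1, 0.1]
width: 0.408
grip_force: 0.0
```

Call:
carry_out:
  series: "0.0072 0.0006 -0.014 0;0.0072 0.0006 -0.014 0;0.0072 0.0006 -0.014 0;0.0072 0.0006 -0.014 0;0.0072 0.0006 -0.014 0;0.0033 0.0004 -0.0056 0;0.0033 0.0004 -0.0056 0;0.0031 0.0003 -0.0055 0;0 0 -0.0015 0;0 0 0 0;0 0 0 0"

```text
time: 24.98
tool_pos: [0.6286, 0.007, 0.0749]
tcp_rot: [3.14, 0.11, 0.001]
wrist_force: [0.5, -0.7, -0.1]
width: 0.408
grip_force: 0.0
```

```bash
cat > m.py <<'E'
from h import *
np.set_printoptions(precision=4,suppress=True)
im,d=eyes.read_camera("side");hsv=cv2.cvtColor(im,cv2.COLOR_BGR2HSV);m=cv2.inRange(hsv,(15,60,80),(38,255,255));m[:,:225]=0;m[:,300:]=0;m[:200]=0;m[310:]=0
k,lab,st,ce=cv2.connectedComponentsWithStats(m)
for i in range(1,k):
    if st[i,4]>25:
        v,u=np.where(lab==i);W=P("side",np.c_[u,v],d[v,u]);print(ce[i],st[i],np.percentile(W,[3,50,97],axis=0).round(4).tolist())
print(bot.read_state()["tool_pos"],bot.read_state()["wrist_force"])
E
python3 m.py
```

```text
[286.6667 205.2   ] [284 200   6  11  30] [[0.7307, -0.4606, 0.0385], [0.7379, -0.4557, 0.0558], [0.7478, -0.4494, 0.0752]]
[246.961  224.8571] [242 217  10  14  77] [[0.8405, -0.3592, 0.0069], [0.8463, -0.3344, 0.0232], [0.8613, -0.324, 0.0453]]
[263.7825 279.4667] [253 265  24  26 285] [[0.6124, 0.0159, 0.0635], [0.6434, 0.0556, 0.0796], [0.6672, 0.0687, 0.0948]]
[277.4839 275.6129] [276 272   5   9  31] [[0.6078, -0.0119, 0.0604], [0.6179, 0.0111, 0.0709], [0.6257, 0.0216, 0.0771]]
[0.6286 0.007  0.0749] [-0.7904 -0.592   0.092 ]
```

Call:
carry_out:
  series: "0 0 0 0;0 0 0 0;0 0 0 0;0 0 0 0;0 0 0 0"
  jaw: -1

```text
time: 25.65
tool_pos: [0.6287, 0.007, 0.075]
tcp_rot: [3.14, 0.11, 0.001]
wrist_force: [-1.1, 0.3, 4.8]
width: 0.245
grip_force: 27.8
```

Call:
carry_out:
  series: "-0.0021 -0.0001 0.0045 0;-0.0042 -0.0003 0.009 0;-0.0042 -0.0003 0.009 0;-0.0042 -0.0003 0.009 0;-0.0063 -0.0004 0.0136 0;-0.0084 -0.0006 0.018 0;-0.0126 -0.001 0.027 0;-0.02 0 0.027 0;-0.02 0 0.01 0;0 0 0 0"

```text
time: 26.9
tool_pos: [0.5458, 0.004, 0.2036]
tcp_rot: [3.139, 0.11, 0.003]
wrist_force: [0.4, -0.3, -1.0]
width: 0.25
grip_force: 27.1
```

```bash
python3 f.py; python3 g.py
```

```text
pan corners [[ 0.5729 -0.2363  0.101 ]
 [ 0.4084 -0.246   0.101 ]
 [ 0.4169 -0.4287  0.101 ]] centre [ 0.4949 -0.3325  0.101 ]
[0.5458 0.004  0.2036] [ 0.3529 -0.2897 -0.9645]
held butter 245 [[-0.0132 -0.0049 -0.0282]
 [ 0.0229  0.0124 -0.0029]
 [ 0.0434  0.019   0.1213]] 0.17185827934189923
yellow [304.3 177.4] 91 med [0.6235 0.0567 0.0815] [0.5056 0.0392 0.0705] [0.6456 0.064  0.5314]
yellow [497.2 228.5] 323 med [ 0.5034 -0.3929  0.1243] [ 0.4757 -0.4073  0.1023] [ 0.5308 -0.3857  0.1286]
yellow [446.8 234. ] 641 med [ 0.487  -0.2757  0.1277] [ 0.4543 -0.2984  0.1156] [ 0.5204 -0.2558  0.1317]
pointer darkest [1.24 1.26 1.22 1.28 1.2  1.3 ] [157. 158. 158. 160. 161. 163.] median 221.0
marker darkest [1.52 1.54 1.56 1.5  1.58 1.48] [77. 78. 80. 86. 92. 99.] median 187.0
```

Call:
carry_out:
  series: "-0.0085 -0.0434 0 0;-0.0085 -0.0434 0 0;-0.0085 -0.0434 0 0;-0.0085 -0.0434 0 0;-0.0085 -0.0434 0 0;-0.0085 -0.0434 0 0;-0.0085 -0.0434 0 0;-0.0085 -0.0434 0 0;0 0 -0.02 0;0 0 -0.02 0;0 0 -0.015 0;0 0 -0.01 0;0 0 -0.005 0;0 0 -0.003 0;0 0 0 0;0 0 0 0"

```text
time: 29.0
tool_pos: [0.4789, -0.3435, 0.1293]
tcp_rot: [3.139, 0.11, 0.001]
wrist_force: [-0.8, -0.0, -0.0]
width: 0.25
grip_force: 27.1
```

Call:
carry_out:
  series: "0 0 0 0;0 0 0 0;0 0 0 0;0 0 0 0"
  jaw: -0.25

```text
time: 29.5
tool_pos: [0.4785, -0.3432, 0.1286]
tcp_rot: [3.14, 0.11, 0.0]
wrist_force: [0.4, 0.0, 0.5]
width: 0.374
grip_force: 0.0
```

Call:
carry_out:
  series: "0 0 0.02 0;0 0 0.04 0;0 0 0.04 0;0 0.03 0.02 0;0.009 0.0443 0 0;0.009 0.0443 0 0;0.009 0.0443 0 0;0 0.0443 0 0;0 0.0443 0 0;0 0.0443 0 0;0 0 0 0;0 0 0 0"

```text
time: 31.0
tool_pos: [0.5059, -0.0476, 0.2498]
tcp_rot: [3.139, 0.111, 0.003]
wrist_force: [0.1, -0.2, 1.1]
width: 0.372
grip_force: 0.0
```

```bash
python3 g.py; python3 pl.py 135 235 205 285; python3 -c "
from h import *
s=bot.read_state();print(s['tool_pos'],s['time'])
for t in('pepper_mill','oil','ramekin','jam','brush','nozzle'):print(t,[(np.round(r['rect'],1).tolist(),round(r['score'],2)) for r in spot_in('top',t)[:1]])"
```

```text
yellow [306.  175.1] 215 med [0.636  0.0541 0.0805] [0.6093 0.0441 0.0595] [0.6648 0.064  0.0923]
yellow [472.9 227.6] 313 med [ 0.5045 -0.3373  0.1236] [ 0.4765 -0.351   0.1016] [ 0.5319 -0.3296  0.1276]
yellow [497.1 228.5] 326 med [ 0.5037 -0.3933  0.1231] [ 0.4756 -0.4072  0.1011] [ 0.5309 -0.3861  0.1282]
yellow [446.7 234.1] 643 med [ 0.4871 -0.2757  0.1271] [ 0.4544 -0.2984  0.113 ] [ 0.5205 -0.2554  0.1309]
yellow [330.7 244.3] 72 med [ 0.4754 -0.0108  0.0193] [ 0.4476 -0.0209  0.0154] [0.5018 0.0009 0.0233]
pointer darkest [1.68 1.7  1.66 1.64 1.62 1.6 ] [158. 158. 158. 159. 160. 161.] median 220.0
marker darkest [1.52 1.54 1.56 1.5  1.58 1.48] [76. 78. 80. 86. 92. 98.] median 185.0
4091
n [ 0.0066132  -0.00123373  0.99997737] tilt 0.38544856239832914 c [0.47329012 0.37408776 0.03112357] 2823 [0.40475906 0.2624592  0.02750129] [0.54608003 0.48415015 0.03478749]
[ 0.50573626 -0.04827192  0.24923053] 31.1
pepper_mill [([231.8, 159.8, 24.2, 33.3], 0.85)]
oil [([186.8, 147.6, 36.8, 40.6], 0.96)]
ramekin [([425.1, 162.7, 18.9, 31.8], 0.58)]
jam [([460.1, 159.6, 30.0, 35.8], 0.93)]
brush [([179.8, 240.9, 115.4, 91.5], 0.71)]
nozzle []
```

The pointer now reads about 1.68 rad against the marker's 1.54. The lid is flat on the board, the third portion is still in its pan, and the arm is clear of everything.

```bash
python3 -c "
from workcell import bot
print(bot.finish_job())"
```

```text
the job is handed in; nothing more can be done
None
```

The job is handed in: the lid lies flat on the board, and two portions beside the block bring the pointer to about 1.68 rad against the marker's 1.54; the third portion stayed in the pan, and the hand-in call returned no verdict.

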